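Hold the ball tray in the profile camera's view

ROBOT

A 7-joint arm with a two-finger parallel gripper is mounted at the origin on the work surface. World frame = base frame: x ahead of the robot, y to its left, z up, the work surface at z = 0. Lengths are in mm, angles in rad, forces in N, time in s.
With the tool pointing down it reaches from about 400 to 850 mm from the base axis. Payload 4.4 kg.
Tool frame: the origin (TCP) lies on the centre line of the jaws, within the pads' length; the fingertips stand 25 mm ahead of it and the grasp point (between the pads) lies 6 mm ahead of it; z points along the fingers, y is the line along which they close (so a half turn about z gives the same grasp; the last joint's range is limited). The gripper opens to 94 mm and grips with 3 to 60 N. Pads are 16 mm wide; open, the fingers measure 119 mm over their backs; the gripper's body (75 mm by 177 mm) begins 78 mm behind the grasp point.
Start: joints at [1.17, 0.628, 0.038, 1.517, -0.027, 0.996, -0.02], TCP at [213.606, -613.914, 202.778] pointing down, gripper open.
Joint ranges: [-3.06, 3.06], [-0.37, 2.12], [-1.25, 1.32], [0.18, 2.47], [-1.1, 4.24], [0.23, 1.98], [-2.94, 2.94]. Speed limits (rad/s): [2.57, 2.57, 3.14, 3.14, 3.14, 3.14, 3.14].

INTERFACE

Orientations are given as a rotation vector (axis times angle).
In Python, from rig import state, read_camera, get_calibration, finish_job gives the robot as it stands.
- The arm moves only by the shell command python3 -m jog 'ROWS' [FORCE]. ROWS is JSON, a list of rows, each a list of 3 entries, a list of its own where there are three numbers: the shift along the tool's x, y, z in cm, then the turn about the tool's z in degrees, then the finger opening in cm, from 0 to 9.4. In form: [[[tx, ty, tz], yaw, claw], ...]. A call has 1 to 8 rows; each row shifts and turns the commanded pose from where the row before left it, along the tool's axes as they then stand; what a row does not reach is not made up. A row lasts 1/12 s, in which the tool goes at most 41.7 mm and 7.16 degrees, less where a joint would pass 70% of its speed; a pose out of reach is approached as far as the arm can. A call with a gripper value outside its range is refused whole. The fingers move at their own pace and stop on an object; FORCE is the grip in N (left out, the last holds). Time passes only in rows, so rows that do not move let the fingers close. It gives the time, the measured TCP pose, the force, the opening and the grip force at its end, in the units of the state.
- state(): the state, without advancing time (a new reading comes with each control period).
- read_camera(name): name is "scene" or "top" or "wrist"; returns the picture (400x640x3 uint8, red, green, blue); there is no depth.
- get_calibration(name): a dict with "camera_matrix" (3x3 intrinsics, pixels), "T" (4x4, takes a point from camera to world coordinates). Camera axes: x right, y down, z forward; pixel columns grow to the right and rows downward; lengths in mm; the calibration is good to about 2 mm. A picture is of the moment at which its call begins: read the wrist's pose just before it. get_calibration takes no time and is no camera call; for the wrist camera it gives the pose at the moment of the call.
- finish_job(): hands the job in; it is judged then, once.
The state is a dict: "time_s": time; "joints": joint angles; "dq": joint speeds; "joint_torque": joint torques, N m; "tcp_pos": TCP position; "orientation": TCP orientation; "contact_force": force on the tool from outside, world axes, zero at the start; "ft_torque": the same for the moment, N m; "width": finger opening in mm; "finger_force": force on a finger pad.
Only numpy, scipy, OpenCV 4.12 (cv2) and the standard library are available. Lean on these libraries where they do the work, as an engineer would, in place of code of your own. Each camera call takes 0.05 s, during which the arm holds its last target. There are 200 camera calls.

TASK

Slide the dock's jaw fully back, then take the blue ball tray by its upright grip, lift it out and carry it to the profile camera without letting either ball roll out of its pocket. Hold it level and still between the lens and the lit panel, the tray square across the line of sight, with the white ball on the lens axis, midway between lens and panel, and finish while still holding it there: do not put it down. Do not knock the camera stand, and leave the flask, the tube rack and the sharps bin where they are.

Things in the scene. Friction and masses are not known exactly. Their poses are not given: they have to be found in the camera images.
- dock: Tray dock, fixed: dark steel base plate 285 x 90 x 14 mm that carries the docked tray. Origin on the bench under the docked tray's centre; z up; x along the tray. At +x a plain aluminium end stop (inner face 86 mm from the origin, top 38 mm above the bench), along both sides low guides (inner faces 68 mm apart, top 20 mm above the bench), at -x the slide jaw.
- jaw (a joint): Slide jaw of the dock, in m: 0 = shut on the tray, 0.030 = fully back (end of travel). Opens by sliding towards the dock's -x, horizontally. Friction of about 4 N holds it wherever it is left; no spring. At 0 its lip reaches 6 mm over the tray's end, 1 mm above the tray's top, and stops the tray being lifted.
- jaw_knob (a point): Centre of the upright black thumb knob on the jaw: round, 16 mm diameter, 26 mm tall; this point is 58 mm above the bench, the knob's top 70 mm, the jaw's top beneath it 32.5 mm. 111.5 mm to -x of the dock's origin when the jaw is shut.
- tray: Blue plastic ball tray, loose, 0.16-0.26 kg: plate 170 (x) x 64 (y) x 10 mm (z); origin at the centre of its underside, z up. Mid-tray stands a black upright grip, 50 mm along x, 12 mm thick in y, top 52 mm above the underside. Two round pockets in the top face, 22 mm wide, 3 mm deep, at x = +-55 mm. Docked, its underside is 14 mm above the bench, its axes as the dock's.
- tray_grip (a point): Point to grip the tray: in its upright grip, 38 mm above the tray's underside and 28 mm above its top face (centre of the tray in x and y). Pinch the 12 mm thickness, along the tray's y.
- pocket_a (a point): Where the centre of a ball rests in the pocket at the tray's +x end: 55 mm from the tray's centre, 19 mm above its underside.
- pocket_b (a point): The same for the pocket at the tray's -x end.
- white_ball_center (a point): Centre of the white ceramic ball, 24 mm diameter, 28 g. It lies loose in one of the pockets (which one varies) with about 3 mm of play; it stands 21 mm above the tray's top face and rolls out over the 3 mm rim if the tray is tipped about 40 degrees or jerked.
- black_ball_center (a point): Centre of the glossy black ceramic ball, 24 mm diameter, 23 g, loose in the other pocket in the same way.
- station: Profile camera stand, fixed: black base 90 (x) x 410 (y, -280 to +130) x 12 mm; at -y a blue camera with black lens, 43 mm diameter, looking level along +y; at +y a backlight, a white panel 84 mm square in a black frame, 17 mm thick. Origin on the bench below the focus, z up. Highest points: camera 138, backlight 152 mm above the bench; only the base between them.
- focus (a point): Point of focus of the camera: on the lens axis, midway between lens front and white panel (100 mm from each), 110 mm above the bench. Its axes are the station's.
- flask: Bystander: clear culture flask with blue cap lying flat, about 155 x 84 x 36 mm. Origin under its middle.
- tube_rack: Bystander: white rack of three blue-capped tubes, 50 x 130 x 118 mm. Origin under its middle.
- sharps_bin: Bystander: yellow sharps bin with red cap, 118 x 118 x 112 mm. Origin under its middle.

How it is judged (in metres and radians):
On the way, in this order (a step that is already met when the one before it is completed fails the run):
1. the jaw is slid back (at least 24 of its 30 mm) with the tray still in the dock (value of joint jaw above 0.024 m and height (world z) of tray below 0.022 m), for 0.2 s.
2. the tray is lifted clear of the dock by its upright grip, both balls in their pockets (height (world z) of tray above 0.045 m and contact force between the fingers and tray above 1 N and distance between the grasp point and tray_grip below 0.04 m and (distance between white_ball_center and pocket_a below 0.008 m or distance between white_ball_center and pocket_b below 0.008 m) and (distance between black_ball_center and pocket_a below 0.008 m or distance between black_ball_center and pocket_b below 0.008 m)), for 0.2 s.
At the end, for the whole second after the job is handed in: Tray held in the air by the fingers alone, still, level within 0.10 rad, square to the line of sight within 0.2 rad, both balls in their pockets, the white ball's centre within 10 mm of the lens axis sideways and in height and within 15 mm of midway from lens to panel (contact force between the fingers and tray above 1 N and height (world z) of tray above 0.06 m and contact force between tray and station below 0.1 N and contact force between tray and dock below 0.1 N and angle between tray's own z axis and vertical below 0.1 rad and angle between the x axis of tray and the x axis of station, either way round below 0.2 rad and x of white_ball_center in the frame of focus between -0.01 and 0.01 m and z of white_ball_center in the frame of focus between -0.01 and 0.01 m and y of white_ball_center in the frame of focus between -0.015 and 0.015 m and (distance between white_ball_center and pocket_a below 0.008 m or distance between white_ball_center and pocket_b below 0.008 m) and (distance between black_ball_center and pocket_a below 0.008 m or distance between black_ball_center and pocket_b below 0.008 m) and linear speed of tray below 0.02 m/s and angular speed of tray below 0.2 rad/s); the arm keeps its last pose, push and grip.
It fails at once if a ball leaves its pocket (more than 12 mm from both pockets' rest points) (not (distance between white_ball_center and pocket_a below 0.012 m or distance between white_ball_center and pocket_b below 0.012 m) or not (distance between black_ball_center and pocket_a below 0.012 m or distance between black_ball_center and pocket_b below 0.012 m)).
It fails at once if the camera stand is knocked (over 6 N) (contact force between station and anything else above 6 N).
It fails at once if a bystander is moved more than 20 mm or tipped (distance of any of flask, tube_rack, sharps_bin from where it was at the start of the episode above 0.02 m or angle between any of flask, tube_rack, sharps_bin's own z axis and vertical above 0.3 rad).
It also fails if it takes over 59 s, if anything falls off the work surface, if the arm or the gripper's body presses on something with over 40 N, if the wrist force passes 120 N, or if a joint passes its speed limit or range.

## Working session

There is one attempt and no reset: what is moved stays moved. The work goes in short steps, Python scripts to look and compute and a shell command to move; the robot and the scene stay as the last step left them, time stands still between calls to the robot, and variables do not carry over. Pictures are saved under pics/ and viewed, at most 10 in all, crops included, and the job is handed in when it is done.

```bash
ls; mkdir -p pics
python3 - <<'E'
from rig import *
import cv2,numpy as np
s=state();print(s)
for n in["scene","top"]:
    im=read_camera(n);cv2.imwrite(f"pics/{n}0.png",im[:,:,::-1]);c=get_calibration(n);print(n,np.array(c["camera_matrix"]).round(1).tolist(),np.array(c["T"]).round(3).tolist())
E
```

```text
pics
{'time_s': 0.0, 'joints': array([ 1.17020656,  0.62931572,  0.03843838,  1.5183196 , -0.02699351,
        0.99632632, -0.02000299]), 'dq': array([-0.00089985,  0.00081614,  0.00036231, -0.00082431,  0.00152145,
        0.00055541,  0.00086693]), 'joint_torque': array([-2.38565799e-04, -5.49736583e+01,  1.14362139e+00, -1.86640871e+01,
       -5.21664333e-02,  2.36368063e-02,  1.53288556e-04]), 'tcp_pos': array([ 213.3828054 , -613.28058076,  201.88926623]), 'orientation': array([-3.09588335e+00, -5.23137620e-01,  5.23436097e-04]), 'contact_force': array([ 0.08805854, -0.68038708,  1.31853991]), 'ft_torque': array([ 0.0260813 , -0.00958865,  0.00016414]), 'finger_force': 0.0, 'width': 93.87812274739272}
scene [[477.4, 0.0, 322.8], [0.0, 477.4, 202.0], [0.0, 0.0, 1.0]] [[-0.429, 0.73, -0.533, 1196.903], [0.903, 0.345, -0.255, 449.757], [-0.003, -0.591, -0.807, 940.561], [0.0, 0.0, 0.0, 1.0]]
top [[448.0, 0.0, 319.8], [0.0, 448.0, 196.4], [0.0, 0.0, 1.0]] [[-0.016, -0.991, 0.137, 464.407], [-1.0, 0.017, 0.003, 175.036], [-0.005, -0.136, -0.991, 1210.458], [0.0, 0.0, 0.0, 1.0]]
```

View pics/top0.png

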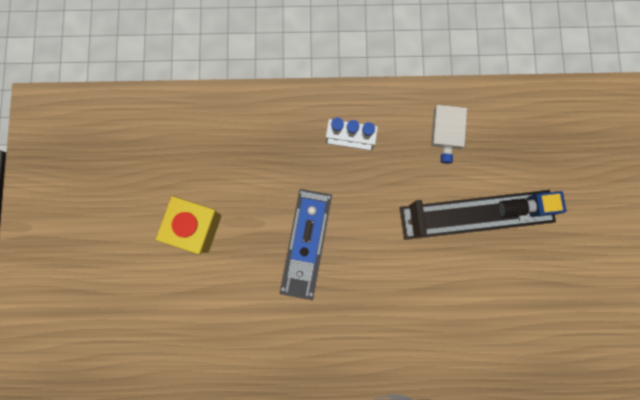

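View pics/scene0.png

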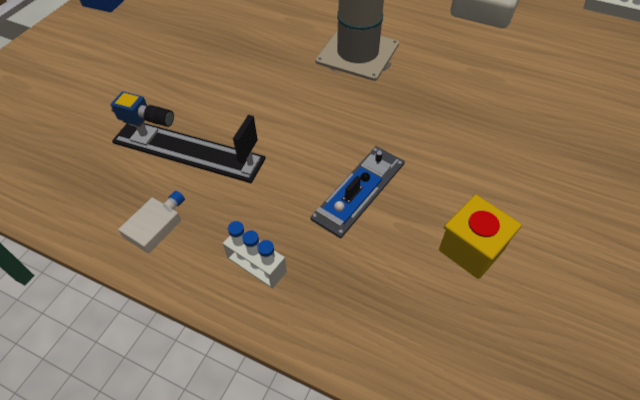

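```bash
cat > h.py <<'E'
from rig import *
import cv2,numpy as np
from scipy.spatial.transform import Rotation as R
def look(n,save=None):
    c=get_calibration(n);im=read_camera(n)
    if save:cv2.imwrite(f"pics/{save}.png",im[:,:,::-1])
    return im,np.array(c["camera_matrix"]),np.array(c["T"])
def plane(uv,z,K,T):
    uv=np.atleast_2d(uv).astype(float);d=np.c_[uv,np.ones(len(uv))]@np.linalg.inv(K).T@T[:3,:3].T
    return T[:3,3]+d*((z-T[2,3])/d[:,2])[:,None]
def blobs(m,roi=None,amin=20):
    m=m.astype(np.uint8)
    if roi: k=np.zeros_like(m);x0,y0,x1,y1=roi;k[y0:y1,x0:x1]=1;m=m*k
    cs,_=cv2.findContours(m,cv2.RETR_EXTERNAL,cv2.CHAIN_APPROX_NONE)
    return sorted([c for c in cs if cv2.contourArea(c)>amin],key=cv2.contourArea,reverse=True)
def rect(c,z,K,T):
    p=plane(c[:,0,:],z,K,T)[:,:2].astype(np.float32)
    (cx,cy),(w,h),a=cv2.minAreaRect(p);return (round(cx,1),round(cy,1)),sorted((round(w,1),round(h,1))),round((a if w>h else a+90)%180,1)
def delta(x,y,z,yaw=None):
    # to TCP target (mm), yaw = world direction (deg) of the tool x axis
    s=state();r=R.from_rotvec(s["orientation"]).as_matrix();d=r.T@(np.array([x,y,z])-s["tcp_pos"])/10
    h=np.degrees(np.arctan2(r[1,0],r[0,0]));out="cm in tool axes %s"%d.round(2)
    if yaw is not None: out+=" turn about tool z %.1f"%(-((yaw-h+90)%180-90))
    print(s["time_s"],s["tcp_pos"].round(1),"yaw %.1f"%h,out,"joint7 %.2f"%s["joints"][6])
E
python3 - <<'E'
from h import *
im,K,T=look("top");r,g,b=[im[:,:,i].astype(int) for i in range(3)]
for c in blobs((b>r+50)&(b>g+30),(270,180,345,310)):print("tray",rect(c,24,K,T))
dark=(im.max(2)<60)
for c in blobs(dark,(390,180,580,250)):print("dark",rect(c,12,K,T),cv2.boundingRect(c))
gray=(abs(r-b)<40)&(abs(r-g)<30)
for c in blobs(gray,(270,180,345,310),200):print("dock",rect(c,14,K,T))
for c in blobs(gray,(395,180,570,250),200):print("station",rect(c,12,K,T))
delta(480,200,330,0)
a=cv2.resize(im[180:310,270:400],None,fx=3,fy=3,interpolation=2);bb=cv2.resize(im[180:250,390:580],(570,210))
o=np.zeros((600,570,3),np.uint8);o[:390,:390]=a;o[390:]=bb;cv2.imwrite("pics/crop.png",o[:,:,::-1])
E
```

```text
tray ((538.8, 211.5), [65.1, 164.3], 168.6)
dark ((586.1, -254.0), [91.9, 380.8], 97.3) (409, 191, 141, 46)
dark ((543.7, -345.2), [16.1, 206.3], 99.5) (478, 215, 77, 15)
dock ((504.5, 218.2), [90.3, 284.4], 168.7)
station ((581.5, -259.5), [100.8, 444.5], 95.4)
0.15 [ 213.4 -613.4  202.1] yaw 19.2 cm in tool axes [ 51.9  -68.09 -12.69] turn about tool z 19.2 joint7 -0.02
```

View pics/crop.png

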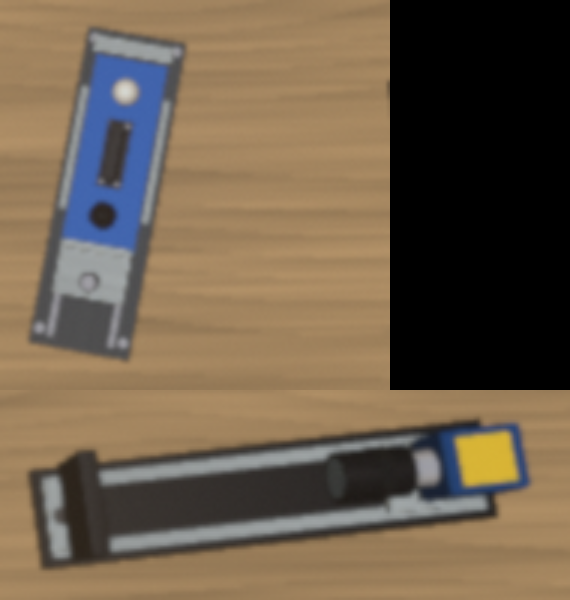

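```bash
python3 -m jog '[[[2.7,-1.8,-1.6],0,9.4],[[2.7,-1.8,-1.6],0,9.4],[[2.7,-1.8,-1.6],0,9.4],[[2.7,-1.8,-1.6],0,9.4],[[2.7,-1.8,-1.6],0,9.4],[[2.7,-1.8,-1.6],0,9.4],[[2.7,-1.8,-1.6],0,9.4],[[2.7,-1.8,-1.6],0,9.4]]'; python3 -c "
from h import *
delta(500,215,330,-11.4);look('wrist','w0')"
```

```text
time_s: 0.82
tcp_pos: [370.8, -405.3, 331.4]
orientation: [-3.097, -0.523, 0.0]
contact_force: [-0.1, -0.8, 0.4]
width: 94.1
finger_force: 0.0
0.8167 [ 370.8 -405.3  331.4] yaw 19.2 cm in tool axes [ 32.58 -54.35   0.16] turn about tool z 30.6 joint7 -0.45
```

View pics/w0.png

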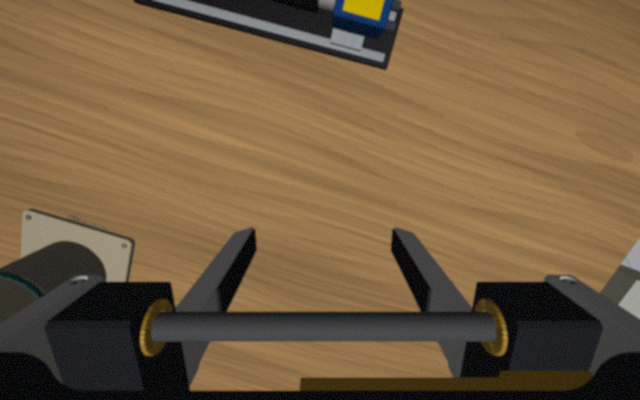

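```bash
python3 -m jog '[[[2.1,-3.4,-0.9],0,9.4],[[2.1,-3.4,-0.9],0,9.4],[[2.1,-3.4,-0.9],0,9.4],[[2.1,-3.4,-0.9],0,9.4],[[2.1,-3.4,-0.9],0,9.4],[[2.1,-3.4,-0.9],0,9.4],[[0,0,0],7,9.4],[[0,0,0],7,9.4]]';python3 -m jog '[[[0,0,0],0,9.4],[[0,0,0],0,9.4]]'; python3 -c "
from h import *
delta(500,215,330,-11.4);look('wrist','w1')"
```

```text
time_s: 1.53
tcp_pos: [423.1, -170.3, 385.4]
orientation: [-3.138, -0.142, -0.002]
contact_force: [-0.2, -0.4, -0.8]
width: 94.1
finger_force: 0.0
time_s: 1.7
tcp_pos: [422.1, -173.0, 384.6]
orientation: [-3.138, -0.147, 0.001]
contact_force: [-1.2, 0.0, -0.1]
width: 94.0
finger_force: 0.0
1.7 [ 422.1 -173.   384.6] yaw 5.4 cm in tool axes [ 11.39 -37.9    5.46] turn about tool z 16.8 joint7 -1.17
```

View pics/w1.png

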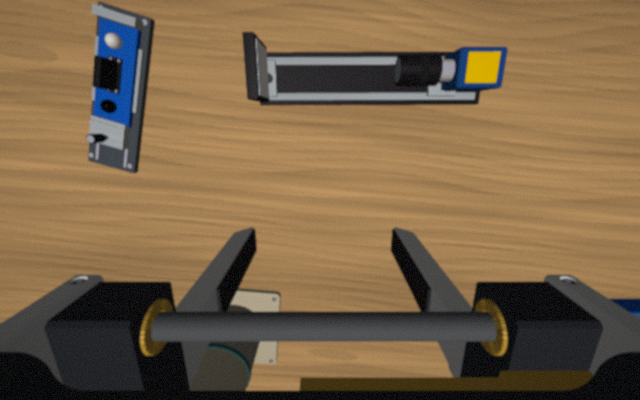

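Run:
```python
from h import *
im,K,T=look("wrist")
print(T[:3,3].round(1))
g=im.astype(int)
for u in (300,350,400,450): print(u,[(v,g[v,u].tolist()) for v in range(98,108)])
for v in (85,97):
  print(v,[(u,g[v,u].tolist()) for u in range(472,486)])
print([(u,g[101,u].tolist()) for u in range(254,270)])
# dark lens extent
print([(u,g[80,u].tolist()) for u in range(388,402)])
for u in(405,420):print(u,[(v,int(g[v,u].max())) for v in range(46,92)])
for uv,z in[((262,103),12),((478,103),12),((478,103),0),((262,103),0),((395,70),131),((395,70),110),((245,34),152),((250,100),152)]:print(uv,z,plane(uv,z,K,T).round(1))
o=cv2.resize(im[20:120,230:520],None,fx=2.7,fy=2.7,interpolation=2);cv2.imwrite("pics/c1.png",o[:,:,::-1])
```

```text
[ 506.2 -165.8  567.2]
300 [(98, [150, 158, 161]), (99, [132, 134, 137]), (100, [92, 96, 96]), (101, [59, 56, 60]), (102, [44, 43, 46]), (103, [52, 50, 50]), (104, [81, 65, 47]), (105, [124, 98, 68]), (106, [148, 116, 76]), (107, [155, 123, 79])]
350 [(98, [150, 154, 159]), (99, [127, 131, 132]), (100, [82, 84, 86]), (101, [53, 50, 52]), (102, [39, 37, 40]), (103, [51, 44, 41]), (104, [88, 70, 46]), (105, [125, 100, 67]), (106, [146, 114, 75]), (107, [156, 122, 80])]
400 [(98, [152, 157, 156]), (99, [125, 130, 130]), (100, [74, 76, 78]), (101, [44, 45, 47]), (102, [34, 37, 35]), (103, [52, 45, 33]), (104, [97, 75, 55]), (105, [125, 98, 58]), (106, [149, 116, 73]), (107, [152, 121, 80])]
450 [(98, [138, 142, 142]), (99, [99, 103, 104]), (100, [61, 62, 64]), (101, [32, 33, 40]), (102, [32, 30, 28]), (103, [63, 49, 39]), (104, [110, 86, 55]), (105, [147, 117, 75]), (106, [163, 130, 85]), (107, [163, 125, 84])]
85 [(472, [19, 57, 112]), (473, [29, 64, 114]), (474, [22, 62, 111]), (475, [23, 62, 114]), (476, [28, 62, 115]), (477, [26, 64, 114]), (478, [24, 61, 114]), (479, [32, 66, 113]),
[... 1631 characters left out ...]
), (52, 69), (53, 34), (54, 22), (55, 18), (56, 24), (57, 21), (58, 20), (59, 26), (60, 24), (61, 24), (62, 28), (63, 29), (64, 31), (65, 32), (66, 34), (67, 33), (68, 40), (69, 36), (70, 36), (71, 37), (72, 21), (73, 25), (74, 24), (75, 14), (76, 26), (77, 13), (78, 32), (79, 27), (80, 27), (81, 21), (82, 20), (83, 23), (84, 24), (85, 8), (86, 33), (87, 33), (88, 32), (89, 39), (90, 44), (91, 73)]
(262, 103) 12 [[515.4 -49.5  12. ]]
(478, 103) 12 [[ 553.2 -451.9   12. ]]
(478, 103) 0 [[ 554.2 -458.1    0. ]]
(262, 103) 0 [[515.6 -47.    0. ]]
(395, 70) 131 [[ 575.8 -261.7  131. ]]
(395, 70) 110 [[ 579.1 -266.3  110. ]]
(245, 34) 152 [[596.9 -53.9 152. ]]
(250, 100) 152 [[515.5 -62.  152. ]]
```

View pics/c1.png

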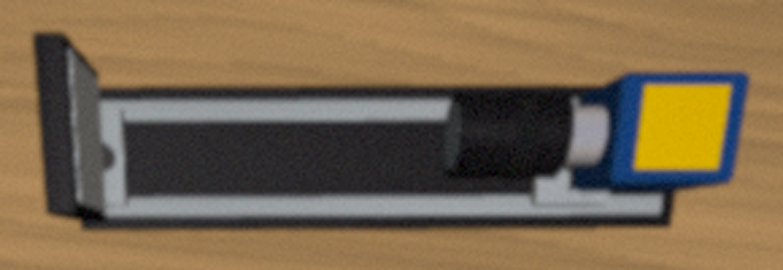

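```bash
python3 -m jog '[[[0.4,-3.9,0.3],0,9.4],[[0.4,-3.9,0.3],0,9.4],[[0.4,-3.9,0.3],0,9.4],[[0.4,-3.9,0.3],0,9.4],[[0.4,-3.9,0.3],0,9.4],[[0.4,-3.9,0.3],0,9.4],[[0.4,-3.9,0.3],0,9.4],[[0.4,-3.9,0.3],0,9.4]]' >/dev/null;python3 -m jog '[[[0.5,-3,0.3],0,9.4],[[0.5,-3,0.3],0,9.4],[[0.5,-3,0.3],0,9.4],[[0,0,0],6,9.4],[[0,0,0],6,9.4],[[0,0,0],4.8,9.4],[[0,0,0],0,9.4],[[0,0,0],0,9.4]]'; python3 -c "
from h import *
delta(500,215,330,-11.4);look('wrist','w2')"
```

```text
time_s: 3.13
tcp_pos: [433.0, 231.4, 351.5]
orientation: [3.126, -0.314, -0.001]
contact_force: [-0.6, -0.5, -1.2]
width: 94.1
finger_force: 0.0
3.1333 [433.  231.4 351.5] yaw -11.5 cm in tool axes [6.9  0.27 2.15] turn about tool z -0.1 joint7 -2.42
```

View pics/w2.png

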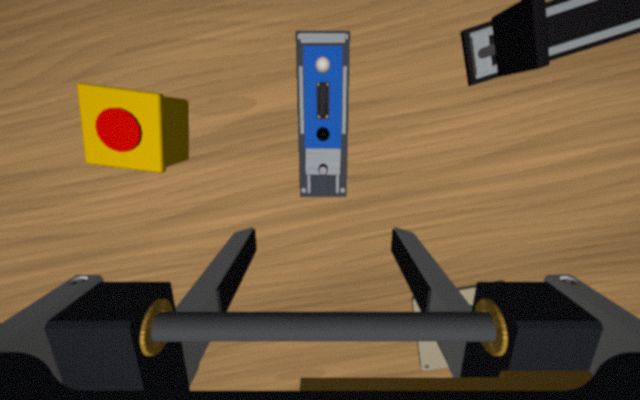

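Run:
```python
from h import *
im,K,T=look("wrist");r,g,b=[im[:,:,i].astype(int) for i in range(3)]
roi=(285,20,362,205)
for c in blobs((b>r+50)&(b>g+25),roi):print("tray",rect(c,24,K,T),cv2.boundingRect(c))
d=~((r>b+35))
for c in blobs(d,roi,200):print("dock",rect(c,12,K,T),cv2.boundingRect(c))
for c in blobs((im.max(2)<45),roi,8):print("dark",cv2.boundingRect(c),rect(c,66,K,T),rect(c,70,K,T))
for c in blobs((im.min(2)>165)&(np.arange(400)[:,None]>50),roi,8):print("white",cv2.boundingRect(c),rect(c,33,K,T))
print(plane((323,168),70,K,T).round(1),T[:3,3].round(1))
o=cv2.resize(im[20:205,280:365],None,fx=3,fy=3,interpolation=2);cv2.imwrite("pics/c2.png",o[:,:,::-1])
```

```text
tray ((540.5, 210.8), [66.3, 166.3], 168.6) (303, 45, 40, 104)
dock ((506.1, 217.7), [89.9, 283.1], 168.7) (296, 31, 54, 166)
dark (318, 129, 10, 11) ((485.8, 221.8), [14.7, 15.9], 168.6) ((486.0, 221.8), [14.5, 15.8], 168.6)
dark (318, 87, 9, 30) ((534.7, 212.7), [12.7, 43.3], 168.7) ((534.6, 212.7), [12.6, 42.9], 168.7)
white (318, 59, 9, 10) ((593.7, 200.8), [13.0, 13.4], 168.6)
[[431.5 232.   70. ]] [515.8 214.5 534.4]
```

View pics/c2.png

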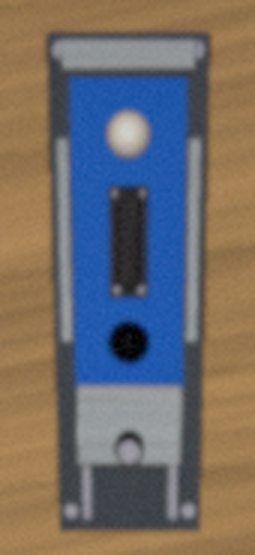

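```bash
python3 -m jog '[[[-0.35,-0.05,3.5],0,4],[[0,0,3.5],0,4],[[0,0,3.5],0,4],[[0,0,3.5],0,4],[[0,0,3.5],0,4],[[0,0,3.5],0,4],[[0,0,3.5],0,4],[[0,0,2.5],0,4]]' 25;python3 -m jog '[[[0,0,1.5],0,4],[[0,0,0],0,4],[[0,0,0],0,4]]'; python3 -c "
from h import *
delta(429.5,232.8,66,-11.4)"
```

```text
time_s: 3.9
tcp_pos: [428.6, 232.1, 79.4]
orientation: [3.125, -0.316, -0.003]
contact_force: [0.2, -0.3, 0.4]
width: 44.1
finger_force: 0.0
time_s: 4.15
tcp_pos: [429.3, 232.7, 66.4]
orientation: [3.125, -0.316, -0.002]
contact_force: [0.2, 0.6, -0.1]
width: 40.1
finger_force: 0.0
4.15 [429.3 232.7  66.4] yaw -11.6 cm in tool axes [ 0.02 -0.01  0.04] turn about tool z -0.2 joint7 -2.61
```

```bash
python3 -m jog '[[[0,0,0],0,0.8],[[0,0,0],0,0.8],[[0,0,0],0,0.8],[[0,0,0],0,0.8],[[0,0,0],0,0.8],[[0,0,0],0,0.8]]' 25;python3 -m jog '[[[-0.4,0,0],0,0.8],[[-0.5,0,0],0,0.8],[[-0.5,0,0],0,0.8],[[-0.5,0,0],0,0.8],[[-0.5,0,0],0,0.8],[[-0.5,0,0],0,0.8],[[-0.1,0,0],0,0.8],[[0,0,0],0,0.8]]';python3 -m jog '[[[0,0,0],0,0.8],[[0,0,0],0,0.8],[[0,0,0],0,0.8]]'
```

```text
time_s: 4.65
tcp_pos: [430.0, 233.2, 67.5]
orientation: [-3.125, 0.318, -0.002]
contact_force: [-0.4, -0.7, 5.5]
width: 8.3
finger_force: 2.8
time_s: 5.32
tcp_pos: [398.7, 238.9, 66.5]
orientation: [3.125, -0.316, -0.002]
contact_force: [0.0, 0.6, 0.2]
width: 8.0
finger_force: 0.0
time_s: 5.57
tcp_pos: [400.2, 238.9, 66.7]
orientation: [3.125, -0.319, -0.0]
contact_force: [-1.4, -0.2, 0.9]
width: 8.3
finger_force: 0.0
```

```bash
python3 -c "
from h import *
delta(429.5,232.8,66,-11.4);im,K,T=look('wrist','w3')
o=cv2.resize(im[0:300,180:480],None,fx=2,fy=2);cv2.imwrite('pics/c3.png',o[:,:,::-1])"
```

```text
5.5667 [400.2 238.9  66.7] yaw -11.6 cm in tool axes [2.99 0.   0.07] turn about tool z -0.2 joint7 -2.66
```

View pics/c3.png

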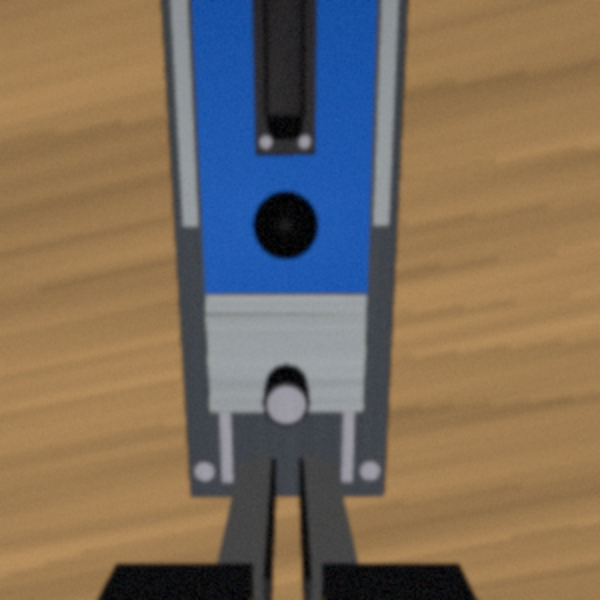

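Run:
```python
from h import *
im,K,T=look("wrist")
a=np.radians(-11.4);ux=np.array([np.cos(a),np.sin(a)]);uy=np.array([-ux[1],ux[0]]);s=state()["tcp_pos"]
for n,uv,z in[("knob",(323,201.5),70),("ball",(323,112.5),33),("lip",(323,147.5),32.5),("grip end",(323,65),24),("fork base -x end",(323,247.5),14)]:
    p=plane(uv,z,K,T)[0];d=p[:2]-s[:2];print(n,p.round(1),"from tcp along/across",(d@ux).round(1),(d@uy).round(1))
```

```text
knob [428.3 233.2  70. ] from tcp along/across 28.7 -0.1
ball [484.3 221.7  33. ] from tcp along/across 85.8 -0.2
lip [459.2 226.9  32.5] from tcp along/across 60.2 -0.1
grip end [517. 215.  24.] from tcp along/across 119.1 -0.4
fork base -x end [367.8 245.7  14. ] from tcp along/across -33.2 0.2
```

Run:
```python
from h import *
c=get_calibration("wrist");K=np.array(c["camera_matrix"]);T=np.array(c["T"]);s=state()
r=R.from_rotvec(s["orientation"]).as_matrix()
def px(p):
    q=T[:3,:3].T@(np.array(p)-T[:3,3]);q=K@q;return (q[:2]/q[2]).round(1)
for o in[(0,0,25),(8,0,25),(8,4,25),(8,4,6),(0,0,0)]:print(o,px(s["tcp_pos"]+r@np.array(o,float)))
print(r[:,2].round(3),px([428.3,233.2,70]),px([428.3,233.2,44]))
```

```text
(0, 0, 25) [323.1 225.4]
(8, 0, 25) [323.1 215.9]
(8, 4, 25) [328.2 215.9]
(8, 4, 6) [328.6 225. ]
(0, 0, 0) [323.1 238.8]
[ 0.  0. -1.] [323.  201.5] [323.  191.3]
```

Run:
```python
from h import *
c=get_calibration("wrist");K=np.array(c["camera_matrix"]);T=np.array(c["T"]);s=state()
r=R.from_rotvec(s["orientation"]).as_matrix()
def px(p):
    q=T[:3,:3].T@(np.array(p)-T[:3,3]);q=K@q;return (q[:2]/q[2]).round(1)
for z in(25,10,0,-10):
  for x in(-8,0,8):print(x,z,[px(s["tcp_pos"]+r@np.array([x,y,z],float)).tolist() for y in(-47,47)])
im=cv2.imread("pics/w0.png");o=cv2.resize(im[200:300,180:480],None,fx=2.6,fy=2.6,interpolation=2)
i2=cv2.imread("pics/w3.png");o2=cv2.resize(i2[150:280,270:375],None,fx=2.6,fy=2.6,interpolation=2)
o2=cv2.copyMakeBorder(o2,0,0,0,o.shape[1]-o2.shape[1],0);cv2.imwrite("pics/c4.png",cv2.convertScaleAbs(np.vstack([o,o2])[:600],alpha=2))
```

```text
-8 25 [[264.5, 234.7], [381.7, 234.7]]
0 25 [[263.9, 225.4], [382.3, 225.4]]
8 25 [[263.3, 215.9], [383.0, 215.9]]
-8 10 [[260.5, 242.9], [385.7, 242.9]]
0 10 [[259.8, 233.0], [386.4, 233.1]]
8 10 [[259.1, 223.0], [387.1, 223.0]]
-8 0 [[257.5, 249.0], [388.7, 249.0]]
0 0 [[256.7, 238.7], [389.4, 238.8]]
8 0 [[256.0, 228.2], [390.2, 228.3]]
-8 -10 [[254.2, 255.7], [392.0, 255.8]]
0 -10 [[253.4, 245.0], [392.8, 245.1]]
8 -10 [[252.5, 234.1], [393.6, 234.1]]
```

View pics/c4.png

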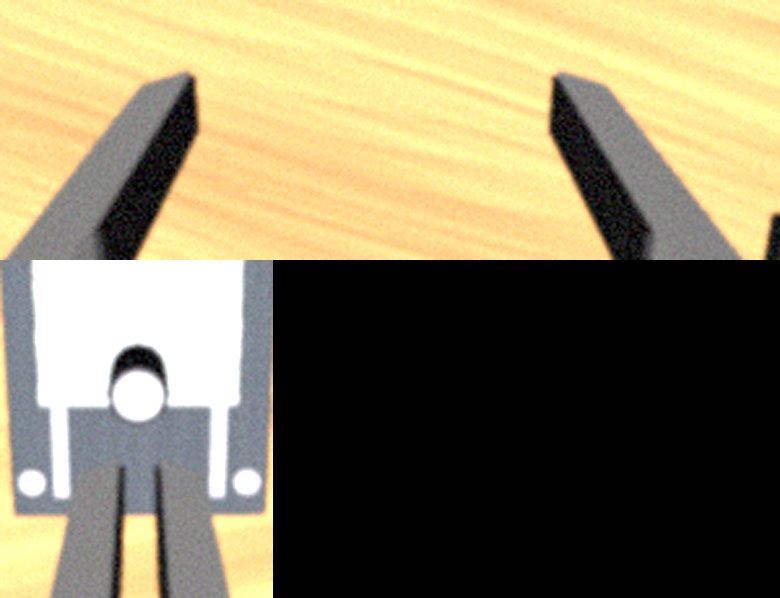

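```bash
python3 -m jog '[[[0,0,0],0,4],[[0,0,0],0,4],[[0,0,0],0,4],[[0,0,0],0,4],[[0,0,0],0,4],[[0,0,0],0,4],[[1.4,0,0],0,4],[[1.4,0,0.4],0,4]]' 25;python3 -m jog '[[[0,0,1],0,4],[[0,0,1],0,4],[[0,0,0],0,4],[[0,0,0],0,0.8],[[0,0,0],0,0.8],[[0,0,0],0,0.8],[[0,0,0],0,0.8],[[0,0,0],0,0.8]]';python3 -m jog '[[[0,0,0],0,0.8],[[0,0,0],0,0.8]]'
```

```text
time_s: 6.33
tcp_pos: [427.6, 233.8, 63.3]
orientation: [-3.125, 0.315, -0.001]
contact_force: [1.0, -0.4, 0.2]
width: 39.8
finger_force: 0.0
time_s: 7.0
tcp_pos: [427.4, 233.7, 43.1]
orientation: [-3.125, 0.317, -0.001]
contact_force: [-0.8, -0.2, 0.7]
width: 15.3
finger_force: 25.0
time_s: 7.17
tcp_pos: [427.4, 233.7, 43.1]
orientation: [-3.125, 0.318, -0.0]
contact_force: [-0.8, 0.8, 1.8]
width: 15.2
finger_force: 25.0
```

Knob is held now (width 15.2, 25 N), which confirms that the fingertips sit at the reported TCP. Pulling the jaw back.

```bash
python3 -m jog '[[[-0.4,0,0],0,0.8],[[-0.5,0,0],0,0.8],[[-0.5,0,0],0,0.8],[[-0.5,0,0],0,0.8],[[-0.5,0,0],0,0.8],[[-0.5,0,0],0,0.8],[[-0.2,0,0],0,0.8],[[0,0,0],0,0.8]]';python3 -m jog '[[[0,0,0],0,0.8],[[0,0,0],0,0.8],[[0,0,0],0,0.8]]'
```

```text
time_s: 7.83
tcp_pos: [398.4, 239.6, 43.0]
orientation: [-3.125, 0.318, -0.004]
contact_force: [7.7, -1.1, 0.4]
width: 15.1
finger_force: 25.0
time_s: 8.08
tcp_pos: [398.4, 239.6, 43.0]
orientation: [-3.125, 0.319, -0.004]
contact_force: [7.1, -1.9, -0.1]
width: 15.3
finger_force: 25.0
```

```bash
python3 -m jog '[[[0,0,0],0,5],[[0,0,0],0,5],[[0,0,0],0,5],[[0,0,0],0,5],[[0,0,0],0,5],[[0,0,-1.5],0,5],[[0,0,-2],0,5],[[0,0,-2],0,5]]';python3 -m jog '[[[2,0,0],0,5],[[2.5,0,0],0,5],[[2.5,0,0],0,5],[[2.5,0,0],0,5],[[2.5,0,0],0,5],[[2,0,0],0,5],[[0,0,0],0,5],[[0,0,0],0,5]]';python3 - <<'E'
from h import *
delta(537.2,211.6,34,-11.4)
im,K,T=look("wrist","w4");s=state()["tcp_pos"]
r,g,b=[im[:,:,i].astype(int) for i in range(3)]
for c in blobs((b>r+50)&(b>g+25),None,300)[:3]:print("tray",rect(c,24,K,T),cv2.boundingRect(c))
for c in blobs((im.min(2)>150),(240,0,400,230),60):
    (u,v),rad=cv2.minEnclosingCircle(c);print("white",u,v,rad,plane((u,v),33,K,T).round(1))
E
```

```text
time_s: 8.75
tcp_pos: [396.0, 239.2, 97.9]
orientation: [3.124, -0.317, -0.003]
contact_force: [0.6, 0.0, 0.0]
width: 50.1
finger_force: 0.0
time_s: 9.42
tcp_pos: [534.0, 210.9, 97.3]
orientation: [3.125, -0.32, -0.002]
contact_force: [0.2, 0.7, -0.9]
width: 50.1
finger_force: 0.0
9.4167 [534.  210.9  97.3] yaw -11.7 cm in tool axes [ 0.3  -0.14  6.33] turn about tool z -0.3 joint7 -2.44
tray ((537.9, 211.4), [65.5, 171.6], 168.7) (284, 108, 75, 174)
white 321.0 91.0 46.01096725463867 [[635.  191.8  33. ]]
white 320.5740661621094 145.42591857910156 11.680715560913086 [[591.8 201.2  33. ]]
white 361.0 187.0 42.10710525512695 [[548.  172.9  33. ]]
white 283.0 185.5 40.61105728149414 [[563.6 241.8  33. ]]
```

View pics/w4.png

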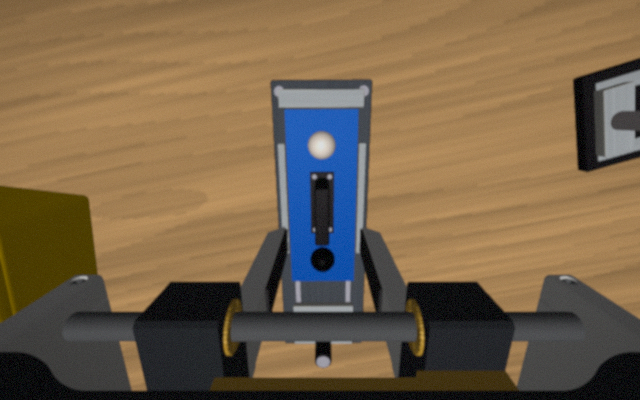

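```bash
python3 -m jog '[[[0.35,-0.1,1],-0.3,5],[[0,0,1.5],0,5],[[0,0,1.5],0,5],[[0,0,1.5],0,5],[[0,0,0.8],0,5],[[0,0,0],0,5],[[0,0,0],0,5]]' 30;python3 -m jog '[[[0,0,0],0,3.5],[[0,0,0],0,2.8],[[0,0,0],0,2.2],[[0,0,0],0,1.8],[[0,0,0],0,1.5],[[0,0,0],0,1.2],[[0,0,0],0,0.8],[[0,0,0],0,0.5]]';python3 -m jog '[[[0,0,0],0,0.5],[[0,0,0],0,0.5],[[0,0,0],0,0.5],[[0,0,0],0,0.5]]'
```

```text
time_s: 10.05
tcp_pos: [537.0, 212.0, 34.4]
orientation: [3.126, -0.308, -0.002]
contact_force: [-0.7, -0.5, -0.7]
width: 49.9
finger_force: 0.0
time_s: 10.72
tcp_pos: [538.0, 211.6, 35.0]
orientation: [3.126, -0.31, 0.0]
contact_force: [-0.5, -0.5, 1.4]
width: 11.8
finger_force: 30.0
time_s: 11.05
tcp_pos: [538.1, 211.6, 35.0]
orientation: [-3.126, 0.31, -0.0]
contact_force: [-0.1, -0.4, 3.2]
width: 12.1
finger_force: 30.0
```

```bash
python3 -m jog '[[[0,0,-0.2],0,0.5],[[0,0,-0.4],0,0.5],[[0,0,-0.7],0,0.5],[[0,0,-1],0,0.5],[[0,0,-1.2],0,0.5],[[0,0,-1.4],0,0.5],[[0,0,-1.4],0,0.5],[[0,0,-1.4],0,0.5]]';python3 -m jog '[[[0,0,-1.4],0,0.5],[[0,0,-1.4],0,0.5],[[0,0,-1.4],0,0.5],[[0,0,-1.4],0,0.5],[[0,0,-1.2],0,0.5],[[0,0,-0.9],0,0.5],[[0,0,-0.6],0,0.5],[[0,0,-0.3],0,0.5]]';python3 - <<'E'
from h import *
delta(517.2,-177.2,200,5.4)
im,K,T=look("wrist","w5");s=state()
r,g,b=[im[:,:,i].astype(int) for i in range(3)]
m=(im.min(2)>130)&(abs(r-b)<50)
rot=R.from_rotvec(s["orientation"]).as_matrix()
for c in blobs(m,(260,40,390,230),60):
    (u,v),rad=cv2.minEnclosingCircle(c);p=plane((u,v),s["tcp_pos"][2]-2,K,T)[0];print("white",u,v,rad,p.round(1),"tool",(rot.T@(p-s["tcp_pos"])).round(1))
for c in blobs((b>r+50)&(b>g+25),None,300)[:2]:print("tray",rect(c,s["tcp_pos"][2]-11,K,T),cv2.boundingRect(c))
print(s["width"],s["finger_force"],s["contact_force"])
E
```

```text
time_s: 11.72
tcp_pos: [538.1, 211.8, 113.6]
orientation: [-3.126, 0.31, -0.001]
contact_force: [0.6, -0.2, -2.6]
width: 11.6
finger_force: 30.0
time_s: 12.38
tcp_pos: [538.2, 211.8, 199.2]
orientation: [-3.126, 0.31, -0.002]
contact_force: [0.5, 0.8, -3.4]
width: 12.1
finger_force: 30.0
12.3833 [538.2 211.8 199.2] yaw -11.3 cm in tool axes [ 5.57 38.56 -0.11] turn about tool z -16.7 joint7 -2.38
white 323.01416015625 161.16510009765625 17.09773063659668 [592.  201.1 197. ] tool [54.8 -0.1  2.1]
white 323.9772644042969 101.0 33.03797149658203 [628.7 193.2 197. ] tool [92.4  0.5  2.1]
tray ((559.7, 207.4), [63.8, 126.7], 168.7) (276, 113, 96, 169)
11.842091986936582 29.999426007270813 [ 0.20053693  0.46487529 -1.36368757]
```

```bash
python3 -m jog '[[[0,0,0],-0.5,0.5],[[0,0,0],-1.5,0.5],[[0,0,0],-2.5,0.5],[[0,0,0],-3.5,0.5],[[0,0,0],-3.5,0.5],[[0,0,0],-2.7,0.5],[[0,0,0],-1.7,0.5],[[0,0,0],-0.8,0.5]]'>/dev/null;python3 -m jog '[[[-0.06,0.4,0],0,0.5],[[-0.12,0.8,0],0,0.5],[[-0.19,1.3,0],0,0.5],[[-0.27,1.8,0],0,0.5],[[-0.33,2.2,0],0,0.5],[[-0.37,2.5,0],0,0.5],[[-0.37,2.5,0],0,0.5],[[-0.37,2.5,0],0,0.5]]';python3 -m jog '[[[-0.37,2.5,0],0,0.5],[[-0.37,2.5,0],0,0.5],[[-0.37,2.5,0],0,0.5],[[-0.37,2.5,0],0,0.5],[[-0.37,2.5,0],0,0.5],[[-0.37,2.5,0],0,0.5],[[-0.33,2.2,0],0,0.5],[[-0.27,1.8,0],0,0.5]]';python3 -m jog '[[[-0.22,1.5,0],0,0.5],[[-0.18,1.2,0],0,0.5],[[-0.15,1,0],0,0.5],[[-0.1,0.8,0],0,0.5],[[-0.1,0.5,0],0,0.5],[[0,0.3,0],0,0.5],[[0,0.2,0],0,0.5],[[0,0,0],0,0.5]]';python3 -c "
from h import *
delta(517.4,-177.1,112,5.4)"
```

```text
time_s: 13.77
tcp_pos: [529.8, 67.5, 197.8]
orientation: [3.137, 0.145, -0.0]
contact_force: [0.4, -0.4, -3.6]
width: 11.7
finger_force: 30.0
time_s: 14.43
tcp_pos: [518.7, -125.4, 197.8]
orientation: [3.137, 0.142, -0.001]
contact_force: [1.0, 0.1, -3.2]
width: 11.9
finger_force: 30.0
time_s: 15.1
tcp_pos: [517.9, -176.7, 197.8]
orientation: [-3.138, -0.148, -0.0]
contact_force: [-0.2, -0.2, -1.9]
width: 11.8
finger_force: 30.0
15.1 [ 517.9 -176.7  197.8] yaw 5.4 cm in tool axes [-0.06  0.04  8.58] turn about tool z 0.0 joint7 -1.43
```

Over the spot; before descending, check the lens and panel position in the wrist and top views against the tray.

Run:
```python
from h import *
s=state();im,K,T=look("wrist","w6");r,g,b=[im[:,:,i].astype(int) for i in range(3)]
rot=R.from_rotvec(s["orientation"]).as_matrix()
for c in blobs((im.min(2)>130)&(abs(r-b)<50),(280,100,370,210),60):
    (u,v),rad=cv2.minEnclosingCircle(c);p=plane((u,v),s["tcp_pos"][2]-2,K,T)[0];print("white",u,v,rad,p.round(1),"tool",(rot.T@(p-s["tcp_pos"])).round(1))
yel=(r>150)&(g>110)&(b<60)
for c in blobs(yel,None,50)[:1]:print("cam top wrist",rect(c,138,K,T))
im,K,T=look("top","t6");r,g,b=[im[:,:,i].astype(int) for i in range(3)]
yel=(r>150)&(g>110)&(b<80)
for c in blobs(yel,(500,170,590,240),50)[:1]:print("cam top topcam",rect(c,138,K,T))
a=np.radians(5.4);ux=np.array([np.cos(a),np.sin(a)]);print("axis check: focus",(572,-172))
for c in blobs(yel,(500,170,590,240),50)[:1]:
    p=np.array(rect(c,138,K,T)[0])-[572,-172];print("yellow in focus frame",p@ux,p@[-ux[1],ux[0]])
```

```text
white 327.8388366699219 161.92149353027344 17.64346694946289 [ 572.3 -175.   195.8] tool [54.3  3.4  2. ]
cam top wrist ((590.2, -380.7), [38.5, 43.7], 95.4)
axis check: focus (572, -172)
```

```bash
python3 -m jog '[[[0,-0.05,0.2],0,0.5],[[0,-0.1,0.5],0,0.5],[[0,-0.05,0.8],0,0.5],[[0,0,1],0,0.5],[[0,0,1.2],0,0.5],[[0,0,1.2],0,0.5],[[0,0,1.1],0,0.5],[[0,0,0.9],0,0.5]]'>/dev/null;python3 -m jog '[[[0,0,0.7],0,0.5],[[0,0,0.5],0,0.5],[[0,0,0.3],0,0.5],[[0,0,0.15],0,0.5],[[0,0,0],0,0.5],[[0,0,0],0,0.5],[[0,0,0],0,0.5],[[0,0,0],0,0.5]]';python3 -m jog '[[[0,0,0],0,0.5],[[0,0,0],0,0.5],[[0,0,0],0,0.5],[[0,0,0],0,0.5]]'>/dev/null;python3 - <<'E'
from h import *
delta(517.4,-175.6,112,5.4)
s=state();im,K,T=look("wrist","w7");r,g,b=[im[:,:,i].astype(int) for i in range(3)]
rot=R.from_rotvec(s["orientation"]).as_matrix();a=np.radians(5.4);ux=np.array([np.cos(a),np.sin(a)])
for c in blobs((im.min(2)>130)&(abs(r-b)<50),(280,100,370,210),60):
    (u,v),rad=cv2.minEnclosingCircle(c);p=plane((u,v),s["tcp_pos"][2]-2,K,T)[0];d=p[:2]-[572,-172];print("white",u,v,rad,p.round(1),"tool",(rot.T@(p-s["tcp_pos"])).round(1),"focus",d@ux,d@[-ux[1],ux[0]])
im,K,T=look("scene","s7");r,g,b=[im[:,:,i].astype(int) for i in range(3)]
q=T[:3,:3].T@(np.array([572,-172,110])-T[:3,3]);q=K@q;print("focus px in scene",q[:2]/q[2])
for c in blobs((im.min(2)>130)&(abs(r-b)<50),(150,80,260,180),5):print("scene white",cv2.minEnclosingCircle(c))
print(s["dq"].round(3),s["finger_force"],s["contact_force"].round(1))
E
```

```text
time_s: 16.53
tcp_pos: [517.8, -175.1, 112.7]
orientation: [3.138, 0.147, 0.001]
contact_force: [0.1, 0.2, -2.5]
width: 12.1
finger_force: 30.0
16.8667 [ 517.6 -175.   112.3] yaw 5.4 cm in tool axes [-0.02  0.06  0.03] turn about tool z -0.0 joint7 -1.50
white 327.67742919921875 162.0 17.930267333984375 [ 571.9 -173.2  110.3] tool [54.3  3.3  2. ] focus -0.2116270951640455 -1.1726231931077578
white 324.5 111.5 44.502906799316406 [ 603.4 -168.1  110.3] tool [86.1  1.2  2. ] focus 31.652508672971344 0.9720025474833831
focus px in scene [202.88263846 128.22679557]
scene white ((195.0, 159.5), 46.98147964477539)
scene white ((250.0, 163.5), 10.30786418914795)
scene white ((173.0, 134.5), 14.705541610717773)
scene white ((202.5, 126.5), 3.8079864978790283)
scene white ((151.8333282470703, 131.5), 4.859230995178223)
scene white ((223.5, 148.5), 11.068072319030762)
[-0.002  0.001 -0.001 -0.001 -0.     0.002  0.   ] 29.999387562274933 [ 0.8  0.2 -2.7]
```

The scene camera puts the white ball at pixel (202.5, 126.5), against a focus projected at (202.9, 128.2). The two cameras agree, so I'm handing in.

```bash
python3 -c "
from rig import *
print(finish_job())"
```

```text
the job is handed in; nothing more can be done
None
```

The job is handed in with the tray held level and still; the wrist camera put the white ball within about 2 mm of the focus, the judge's verdict wasn't shown, and I viewed 11 pictures, one over the limit of 10.

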